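# Work the propping wedge out from under the grill lid

## Robot

A 6-joint arm with a two-finger parallel gripper is mounted at the origin on a cart in front of the work surface, level with it; the furniture and walls round the work are solid. World frame = base frame: x ahead of the robot, y to its left, z up, the work surface at z = 0. Lengths are in m, angles in rad, forces in N, time in s.
With the tool pointing down it reaches from about 0.3 to 0.75 m from the base axis. Payload 8.5 kg.
Tool frame: the origin (TCP) lies between the finger pads; the fingertips stand finger_overhang ahead of it and the grasp point (between the pads) is the TCP (finger_overhang is the distance from the TCP to the fingertips, in m); z points along the fingers, y is the direction in which the jaws open and shut (so a half turn about z gives the same grasp; the last joint's range is limited). The gripper opens to 85 mm and grips with 20 to 120 N. Pads are 22 mm wide; open, the fingers measure 114 mm over their backs; the gripper's body (76 mm by 85 mm) begins 54 mm behind the grasp point. The pads swing forward as they close: fully open they stand 13 mm farther back than shut.
Start: joints at [-1.363, 0.381, 1.297, -0, 1.464, -0.215], TCP at [0.226, -0.502, 0.25] pointing down, gripper open.
Joint ranges: [-3.11, 3.11], [-0.89, 2.33], [0.22, 2.48], [-1.42, 4.56], [0.17, 2.85], [-2.88, 2.88]. Speed limits (rad/s): [2.39, 2.39, 3.14, 3.14, 3.14, 3.14].

## Interface

Orientations are given as [roll, pitch, yaw] about the fixed x, y, z axes, in that order (R = Rz(yaw) Ry(pitch) Rx(roll)).
In Python, from rig import sense, capture, job_done, recognise, finger_overhang gives the robot as it stands.
- The arm moves only by the shell command python3 -m handwheel 'ROWS'. ROWS is JSON, a list of rows, each a list of 3 entries, a list of its own where there are three numbers: the turn, a rotation vector about the tool's x, y, z in units of 5 degrees (1.0 is 5 degrees), then the shift along the tool's x, y, z in units of 40 mm (1.0 is 40 mm), then the finger opening in mm, from 0 to 85.4. In form: [[[ax, ay, az], [x, y, z], claw], ...]. A call has 1 to 8 rows; each row is the pose to reach, as a shift and turn from the pose commanded when the call began, along the tool's axes at that moment; what a row does not reach only later rows make up. A row lasts 1/12 s, in which the tool goes at most 41.7 mm and 7.16 degrees, less where a joint would pass 70% of its speed; a pose out of reach is approached as far as the arm can. A call with a gripper value outside its range is refused whole. The fingers move at their own pace and stop on an object; the grip force is fixed at half the most. Time passes only in rows, so rows that repeat a pose let the fingers close. It gives the time, the measured TCP pose, the force and the opening at its end, in the units of the state.
- sense(): the state, without advancing time (a new reading comes with each control period).
- capture(name): name is "scene" or "top"; returns a dict with "color" (420x560x3 uint8, red, green, blue), "camera_matrix" (3x3 intrinsics, pixels), "rvec" (rotation vector, rad) and "tvec" (3), from world to camera coordinates, as OpenCV has them. Camera axes: x right, y down, z forward; pixel columns grow to the right and rows downward; lengths in m; the calibration is good to about 2 mm. A picture is of the moment at which its call begins. There is no depth.
- job_done(): hands the job in, once; it reports no verdict.
Trained networks look in the newest picture that a camera, given by its name, has taken for a name from the list of things; names that differ only in an ending like _2 or _b are one class to them, and where a whole thing is asked for, a point or a joint stands for the part that bears it (a point fixed in the world has none). Each returns a list of dicts, best first, with "score" (0 to 1); they miss things now and then, are a little off and sometimes report something else, mostly with a low value. They report only what shows in the picture. A call takes as long as a camera call. They do not tell look-alikes from the thing itself.
- recognise(camera, thing): "rect" ([left, top, right, bottom] in pixels, round what is visible of it).
The state is a dict: "time": time; "joint_pos": joint angles; "dq": joint speeds; "joint_torque": joint torques, N m; "eef_pos": TCP position; "eef_rot": TCP orientation; "ft_force": force on the tool from outside, world axes, zero at the start; "wrist_torque": the same for the moment, N m; "gripper_width": finger opening in m.
Only numpy, scipy, OpenCV 4.12 (cv2) and the standard library are available. Lean on these libraries where they do the work, as an engineer would, in place of code of your own. Each camera call takes 0.05 s, during which the arm holds its last target.

## Task

The heavy lid of the contact grill is propped ajar by a ribbed wooden wedge: work the wedge straight back out in small tugs, one rib at a time, letting the lid come to rest in each of the two gaps between ribs before the next tug, and without prying the lid up. When the lid has come down shut, lay the wedge flat, ribs up, in the middle of the round cork trivet and let go. Leave the cup, timer, mug and tamper where they are.

Things in the scene. Friction and masses are not known exactly. Their poses are not given: they have to be found in the camera images.
- grill_front (a point): Contact grill, fixed: black base 200 deep x 240 wide x 38 mm high, steel lid hinged along its back. This point: middle of the base's front edge, on the level of its flat top plate (38 mm above the worktop), on which the wedge slides. x points from the grill's front to its back (the wedge comes out along -x), z up.
- lid (a joint): Lid hinge, rad: 0 = shut, grows as the lid opens; about 0.135 at the start, propped on the wedge. The lid weighs about 1.3 to 2.1 kg and bears on the wedge with 7 to 12 N; its hinge is damped, so it comes down softly by itself as the wedge thins under it.
- lid_bar (a point): Centre of the lid's black handle bar (12 mm thick, 140 mm long, along y), 49 mm in front of the base's front edge and 114 mm above the plate while propped, 60 and 82 mm when shut. It overhangs the wedge: a gripper pointing straight down at the grip block strikes it. Lean the gripper's body back from the grill by 35 to 45 degrees so that the fingers reach in under the bar.
- lid_foot (a point): Centre of the black rubber foot bar under the front of the lid (14 mm thick, 200 mm long, along the grill's y), 15 mm behind the base's front edge; it bears on the wedge's sloping top, and on the plate when shut. Axes as the lid.
- wedge_grip (a point): Centre of the wooden wedge's grip block, 36 long (x) x 36 wide (y) x 40 mm high, half-way up. At the start it stands free in front of the grill, its outer end about 56 mm before the base's front edge, nothing but the worktop below. x points along the wedge to its thin end (into the grill), z up. The wedge weighs 130 g.
- wedge_mid (a point): Middle of the wedge (138 mm long, 36 wide), 15 mm above its underside; axes as at the grip, whose centre lies 51 mm along -x and 5 mm higher. From x = -29 to the thin end at +69 mm the top slopes from 30 down to 7 mm thick. Ribs cross it at x = +13, +34 and +55 mm. The lid's foot starts at about +2 mm; the gaps to stop in are +13 to +34 and +34 to +55 mm.
- wedge_rib2 (a point): Top of the middle one of the three round dark ribs that cross the wedge's slope, 21 mm apart, each 3 mm proud. Hidden under the lid at the start. Dragging the wedge takes roughly 2 to 8 N; hauling a rib under the lid's foot takes about 5 to 20 N, then the pull drops as the foot falls into the next gap.
- trivet: Round cork trivet, fixed on the worktop, diameter 180 mm, 12 mm thick; origin at the centre of its underside.
- cup: Steel dosing cup, 59 mm across, 56 mm high, bystander; origin at the centre of its underside.
- kitchen_timer: Cream wind-up kitchen timer, 62 mm across, 58 mm high, bystander; origin at the centre of its underside.
- green_mug: Green mug, 65 x 94 x 52 mm with its handle, bystander; origin at its underside.
- coffee_tamper: Coffee tamper with walnut knob, 55 mm across, 87 mm high, bystander; origin at the centre of its underside.
Things that resemble listed ones, but are neither listed nor needed, are in the scene too. There is more than one size of the trivet; the one meant has the size given above.

How it is judged:
On the way, in this order (a step that is already met when the one before it is completed fails the run):
1. the lid's foot rests in the gap between the first and the second rib (x of lid_foot in the frame of wedge_mid between 0.014 and 0.033 m and velocity of joint lid between -0.01 and 0.01 rad/s), for 0.3 s.
2. the lid's foot rests in the gap between the second and the third rib (x of lid_foot in the frame of wedge_mid between 0.035 and 0.054 m and velocity of joint lid between -0.01 and 0.01 rad/s), for 0.3 s.
3. the wedge is out and the lid is shut (value of joint lid below 0.012 rad and x of lid_foot in the frame of wedge_mid above 0.073 m), for 0.2 s.
At the end, for the whole second after the job is handed in: The lid is shut (hinge under 0.012 rad) and the wedge lies flat (within 0.1 rad), ribs up, on the cork trivet, the middle of its length within 45 mm of the trivet's centre, released and at rest (value of joint lid below 0.012 rad and horizontal distance between wedge_mid and trivet below 0.045 m and angle between wedge_mid's own z axis and vertical below 0.1 rad and height (world z) of wedge_mid between 0.022 and 0.032 m); the robot touches nothing.
It fails at once if the lid is pried up (more than about 10 mm at its front above its start) (value of joint lid above 0.2 rad).
It fails at once if the steel cup is moved by more than 20 mm (distance of cup from where it was at the start of the episode above 0.02 m).
It fails at once if the timer is moved by more than 20 mm (distance of kitchen_timer from where it was at the start of the episode above 0.02 m).
It fails at once if the green mug is moved by more than 20 mm (distance of green_mug from where it was at the start of the episode above 0.02 m).
It fails at once if the tamper is moved by more than 20 mm (distance of coffee_tamper from where it was at the start of the episode above 0.02 m).
It also fails if it takes over 53 s, if anything falls off the work surface, if the arm or the gripper's body presses on something with over 40 N, if the wrist force passes 120 N, or if a joint passes its speed limit or range.

## Working session

There is one attempt and no reset: what is moved stays moved. The work goes in short steps, Python scripts to look and compute and a shell command to move; the robot and the scene stay as the last step left them, time stands still between calls to the robot, and variables do not carry over. Pictures are saved under pics/ and viewed, and the job is handed in when it is done.

```bash
ls; mkdir -p pics
python3 - <<'E'
from rig import *
import rig,cv2,numpy as np
print(sense()); print(finger_overhang)
for n in("scene","top"):
    c=capture(n); cv2.imwrite(f"pics/{n}0.png",c["color"][:,:,::-1]); print(n,c["camera_matrix"],c["rvec"],c["tvec"])
    for t in["lid","lid_bar","lid_foot","wedge_grip","wedge_mid","trivet","cup","kitchen_timer","green_mug","coffee_tamper"]:
        print(t,[(np.round(d["rect"]).tolist(),round(d["score"],2)) for d in recognise(n,t)])
E
```

```text
pics
{'time': 0.0, 'joint_pos': array([-1.36327748e+00,  3.81221155e-01,  1.29826194e+00, -6.81552877e-06,
        1.46357106e+00, -2.15278246e-01]), 'dq': array([-0.00086167,  0.00205191, -0.00021445,  0.00156323, -0.00104293,
        0.00013088]), 'joint_torque': array([ 1.21778226e-03, -4.48454368e+01, -2.31274474e+01, -1.20941231e-04,
        4.71151929e-03, -4.05358776e-06]), 'eef_pos': array([ 0.22562504, -0.50130852,  0.24969784]), 'eef_rot': array([-3.14016344e+00, -3.05586502e-04,  4.22797605e-01]), 'ft_force': array([-0.10054182, -0.1908613 ,  0.33608227]), 'wrist_torque': array([-0.02218234, -0.0297705 ,  0.016254  ]), 'gripper_width': 0.08560100028012649}
0.019
scene [[486.67144163   0.         279.81971725]
 [  0.         486.67144163 212.31734259]
 [  0.           0.           1.        ]] [ 0.9991411  -2.40192172  1.07189923] [0.34126708 0.28327748 1.50416395]
lid [([156.0, 213.0, 243.0, 294.0], 0.67), ([125.0, 298.0, 153.0, 325.0], 0.53)]
lid_bar [([226.0, 236.0, 239.0, 256.0], 0.73), ([154.0, 212.0, 246.0, 294.0], 0.67)]
lid_foot [([154.0, 214.0, 247.0, 293.0], 0.64)
[... 669 characters left out ...]
5991454 -2.21757089  0.10364093] [0.011798   0.51761288 2.11070141]
lid [([162.0, 170.0, 231.0, 240.0], 0.59)]
lid_bar [([163.0, 169.0, 233.0, 239.0], 0.58)]
lid_foot [([160.0, 168.0, 236.0, 236.0], 0.69), ([311.0, 202.0, 357.0, 243.0], 0.66)]
wedge_grip [([218.0, 206.0, 224.0, 218.0], 0.63)]
wedge_mid [([219.0, 207.0, 230.0, 218.0], 0.69)]
trivet [([399.0, 189.0, 427.0, 224.0], 0.83), ([313.0, 201.0, 356.0, 246.0], 0.71)]
cup [([133.0, 204.0, 150.0, 220.0], 0.57)]
kitchen_timer [([145.0, 232.0, 158.0, 246.0], 0.77)]
green_mug [([372.0, 210.0, 391.0, 235.0], 0.57), ([312.0, 203.0, 355.0, 244.0], 0.27)]
coffee_tamper [([143.0, 191.0, 157.0, 200.0], 0.67), ([216.0, 204.0, 232.0, 215.0], 0.23)]
```

Run:
```python
import cv2
a=cv2.imread("pics/scene0.png")[190:320,140:300]; cv2.imwrite("pics/s0c.png",cv2.resize(a,None,fx=4.5,fy=4.5,interpolation=cv2.INTER_CUBIC))
a=cv2.imread("pics/top0.png")[155:255,125:285]; cv2.imwrite("pics/t0c.png",cv2.resize(a,None,fx=5,fy=5,interpolation=cv2.INTER_CUBIC))
```

```text
(no output)
```

View pics/scene0.png

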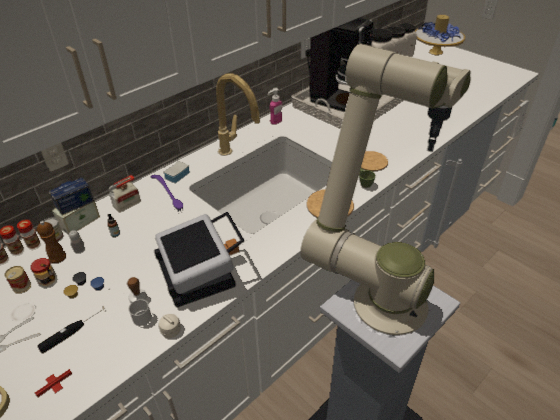

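View pics/top0.png

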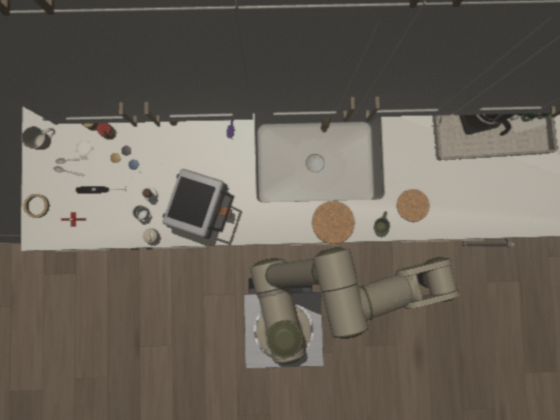

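```bash
ls pics
```

```text
s0c.png
scene0.png
t0c.png
top0.png
```

View pics/s0c.png

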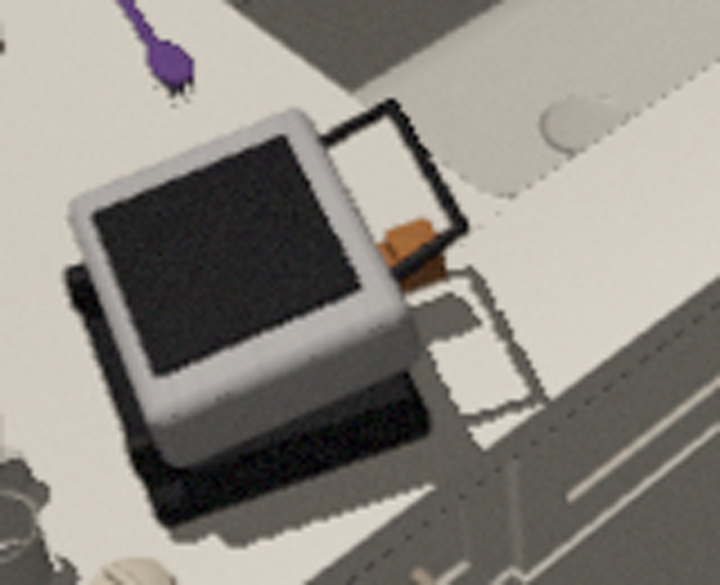

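View pics/t0c.png

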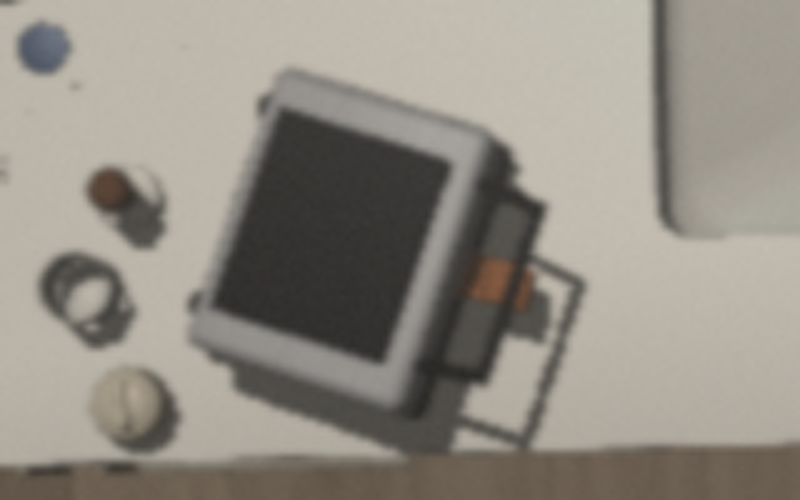

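```bash
cat > h.py <<'E'
import numpy as np,cv2
from scipy.optimize import least_squares
from scipy.spatial.transform import Rotation as R
import pickle,os
CAL={"scene":(np.array([[486.67144163,0,279.81971725],[0,486.67144163,212.31734259],[0,0,1]]),np.array([0.9991411,-2.40192172,1.07189923]),np.array([0.34126708,0.28327748,1.50416395])),
"top":(np.array([[512.05631901,0,279.88171928],[0,512.05631901,204.43664335],[0,0,1]]),np.array([2.15991454,-2.21757089,0.10364093]),np.array([0.011798,0.51761288,2.11070141]))}
def proj(cam,P):
    K,r,t=CAL[cam]; return cv2.projectPoints(np.atleast_2d(np.array(P,float)),r,t,K,None)[0][:,0]
def back(cam,uv,z):
    K,r,t=CAL[cam]; Rm=cv2.Rodrigues(r)[0]; d=Rm.T@np.linalg.inv(K)@np.array([uv[0],uv[1],1.]); c=-Rm.T@t
    return c+d*(z-c[2])/d[2]
def G(p,q):
    q=np.atleast_2d(q); c,s=np.cos(p[2]),np.sin(p[2])
    return np.c_[p[0]+c*q[:,0]-s*q[:,1],p[1]+s*q[:,0]+c*q[:,1],0.038+q[:,2]]
E
python3 - <<'E'
from h import *
obs=[("scene",(227.3,212.9),(-.049,-.07,.114)),("scene",(242.2,240.7),(-.049,.07,.114)),("scene",(235.1,286),(0,.12,-.038)),("scene",(176.7,306),(.2,.12,-.038)),
("top",(232.2,196.6),(-.049,-.07,.114)),("top",(221,230.4),(-.049,.07,.114))]
f=lambda p:np.concatenate([proj(c,G(p,q))[0]-uv for c,uv,q in obs])
s=least_squares(f,[.4,.2,1.26],loss="soft_l1"); print(s.x); print(f(s.x).reshape(-1,2).round(1))
p=s.x
def draw(cam,crop,k,out):
    im=cv2.imread(f"pics/{cam}0.png"); x0,y0,x1,y1=crop
    a=cv2.resize(im[y0:y1,x0:x1],None,fx=k,fy=k,interpolation=cv2.INTER_CUBIC)
    def line(A,B,col):
        q=proj(cam,G(p,[A,B])); q=((q-[x0,y0]+.5)*k).astype(int); cv2.line(a,tuple(map(int,q[0])),tuple(map(int,q[1])),col,1)
    def box(lo,hi,col):
        import itertools
        for i in itertools.product([0,1],repeat=3):
            for d in range(3):
                if i[d]==0:
                    A=[(lo,hi)[i[e]][e] for e in range(3)];B=list(A);B[d]=hi[d];line(A,B,col)
    box((0,-.12,-.038),(.2,.12,0),(0,255,0)); box((-.055,-.07,.108),(-.043,.07,.120),(255,255,0)); box((-.056,-.018,0),(-.02,.018,.04),(0,0,255))
    cv2.imwrite(out,a)
draw("scene",(140,190,300,320),4.5,"pics/s0d.png");draw("top",(125,155,285,255),5,"pics/t0d.png")
for c,uv in(("top",(334.5,223)),("scene",(328,204))): print(back(c,uv,.012))
E
```

```text
[0.49727418 0.25230584 1.19896839]
[[ 0.4 -0.4]
 [-0.  -0.7]
 [ 1.   2.1]
 [-1.9  2.6]
 [ 1.1 -0.5]
 [-0.1 -0.5]]
[ 0.43485642 -0.22774663  0.012     ]
[ 0.44097492 -0.21121075  0.012     ]
```

View pics/s0d.png

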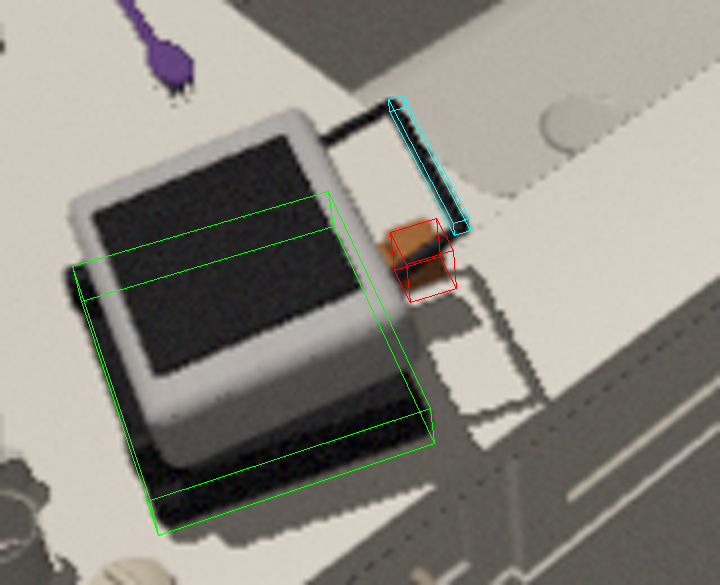

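View pics/t0d.png

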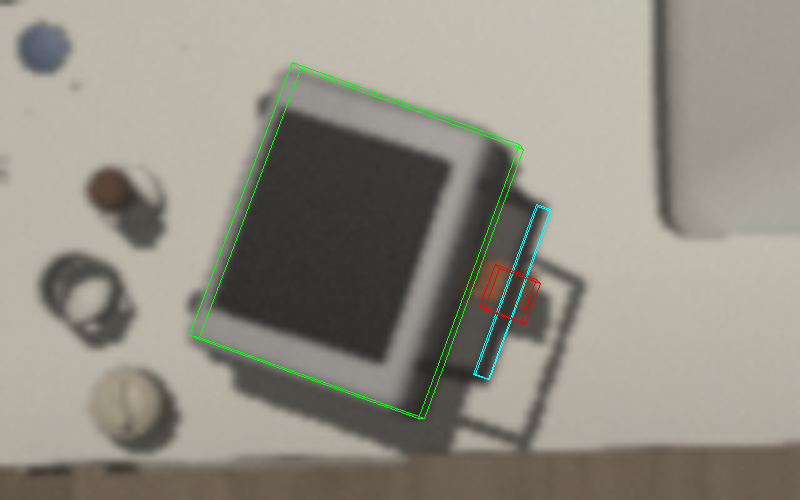

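Run:
```python
import cv2,numpy as np
def g(a): return (255*(a/255.)**.5).astype('uint8')
a=cv2.imread("pics/top0.png")[165:245,155:245]; cv2.imwrite("pics/t0e.png",cv2.resize(g(a),None,fx=7.5,fy=7.5,interpolation=cv2.INTER_NEAREST))
a=cv2.imread("pics/scene0.png")[205:310,150:265]; cv2.imwrite("pics/s0e.png",cv2.resize(g(a),None,fx=5.5,fy=5.5,interpolation=cv2.INTER_NEAREST))
```

```text
(no output)
```

View pics/t0e.png

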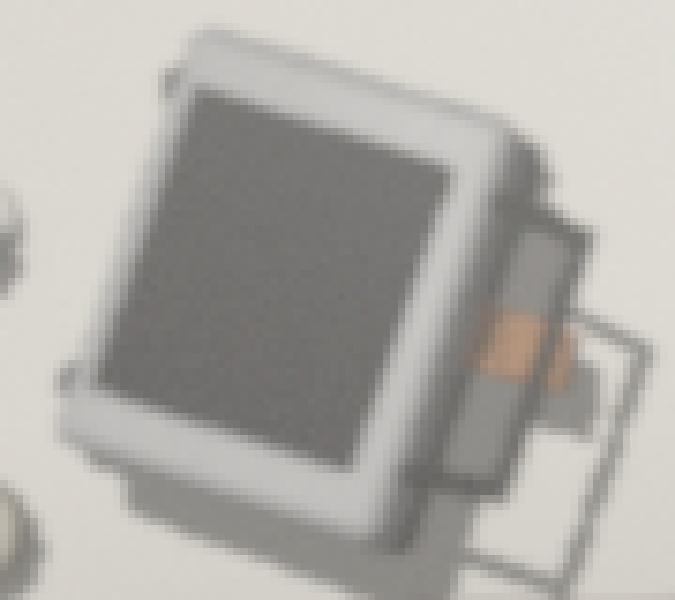

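View pics/s0e.png

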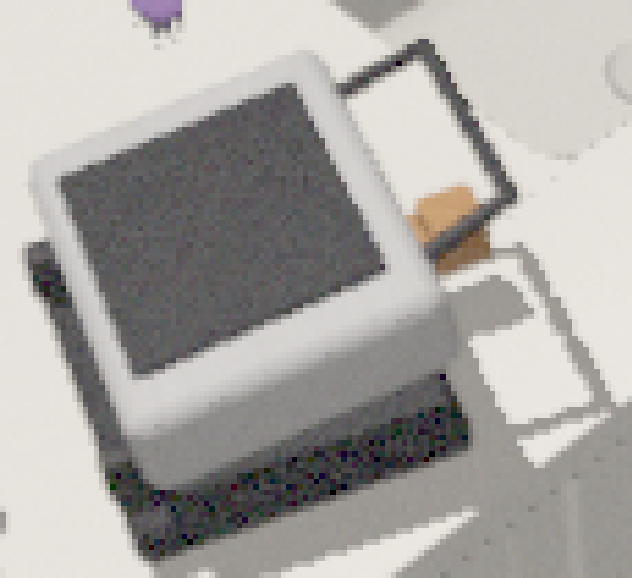

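```bash
cat > fit.py <<'E'
from h import *
t=lambda u,v:(u/7.5+155-.5,v/7.5+165-.5)
s=lambda u,v:(u/5.5+150-.5,v/5.5+205-.5)
obs=[("scene",s(425,43),(-.049,-.07,.120)),("scene",s(512,192),(-.049,.07,.120)),("scene",s(468,440),(0,.12,-.038)),("scene",s(148,560),(.2,.12,-.038)),("scene",s(27,243),(.2,-.12,0)),
("top",t(590,238),(-.055,-.07,.114)),("top",t(500,493),(-.055,.07,.114))]
f=lambda p:np.concatenate([[ (p[2]-1.225)*60]]+[proj(c,G(p,q))[0]-uv for c,uv,q in obs])
r=least_squares(f,[.4,.2,1.26],loss="soft_l1"); print(r.x); print(f(r.x)[1:].reshape(-1,2).round(1))
# block: top corners (z .040 above plate)
for uv in [(575,337),(563,390),(490,311),(478,375)]: 
    w=back("top",t(*uv),.078); c,sn=np.cos(r.x[2]),np.sin(r.x[2]); d=w[:2]-r.x[:2]; print("top",uv,w.round(3),"grill frame",(c*d[0]+sn*d[1]).round(4),(-sn*d[0]+c*d[1]).round(4))
for uv in [(472,187),(420,198),(488,240)]: 
    w=back("scene",s(*uv),.078); d=w[:2]-r.x[:2]; print("scene",uv,w.round(3),(c*d[0]+sn*d[1]).round(4),(-sn*d[0]+c*d[1]).round(4))
w=back("scene",s(490,263),.038); d=w[:2]-r.x[:2]; print("scene bottom",w.round(3),(c*d[0]+sn*d[1]).round(4),(-sn*d[0]+c*d[1]).round(4))
E
python3 fit.py
```

```text
[0.49849224 0.25392586 1.21053369]
[[-0.1 -1.2]
 [-1.  -0.9]
 [ 1.3  3.6]
 [-1.6  2.7]
 [ 0.3  0.6]
 [ 1.  -0.1]
 [ 1.  -0.2]]
top (575, 337) [0.498 0.196 0.078] grill frame -0.0539 -0.0198
top (563, 390) [0.47  0.203 0.078] grill frame -0.0574 0.0092
top (490, 311) [0.513 0.242 0.078] grill frame -0.0061 -0.0181
top (478, 375) [0.479 0.249 0.078] grill frame -0.0116 0.0166
scene (472, 187) [0.495 0.198 0.078] -0.0537 -0.0165
scene (420, 198) [0.51  0.226 0.078] -0.022 -0.0207
scene (488, 240) [0.454 0.22  0.078] -0.0471 0.0293
scene bottom [0.47  0.209 0.038] -0.0524 0.0104
```

```bash
cat >> h.py <<'E'
GP=np.array([.4985,.2535,1.215])
gx=np.array([np.cos(GP[2]),np.sin(GP[2]),0]);gy=np.array([-gx[1],gx[0],0]);gz=np.array([0,0,1.])
def gpos(a,b,c): return np.array([GP[0],GP[1],.038])+a*gx+b*gy+c*gz
def gR(lean):
    z=np.sin(lean)*gx-np.cos(lean)*gz; y=-gy; return np.c_[np.cross(y,z),y,z]
def todo(pos,Rt):
    from rig import sense
    s=sense(); R0=R.from_euler("xyz",s["eef_rot"]).as_matrix()
    sh=R0.T@(pos-s["eef_pos"])/.04; tv=R.from_matrix(R0.T@Rt).as_rotvec(degrees=True)/5
    print("turn",tv.round(3).tolist(),"shift",sh.round(3).tolist())
def st():
    from rig import sense
    s=sense(); R0=R.from_euler("xyz",s["eef_rot"]).as_matrix(); d=s["eef_pos"]-[GP[0],GP[1],.038]
    print("t",round(s["time"],2),"pos",s["eef_pos"].round(4),"grill",np.array([d@gx,d@gy,d[2]]).round(4),"F",s["ft_force"].round(1),"F.gx",round(s["ft_force"]@gx,1),"w",round(s["gripper_width"],4),"rotvec err",R.from_matrix(R0.T@gR(np.pi/4)).as_rotvec(degrees=True).round(1),"q",s["joint_pos"].round(2))
E
python3 -c "
from h import *
st()
t=gpos(-.142,-.002,.118);print(t)
todo(t+[0,0,.08],gR(np.pi/4))"
```

```text
t 1.1 pos [ 0.2257 -0.5015  0.2503] grill [-0.8028 -0.0073  0.2123] F [-0.2  0.6 -0. ] F.gx 0.5 w 0.0854 rotvec err [ 17.8  42.6 -43. ] q [-1.36  0.38  1.3  -0.    1.46 -0.22]
[0.4509109  0.11969687 0.156     ]
turn [3.561, 8.515, -8.597] shift [11.508, -11.853, 0.358]
```

```bash
python3 -m handwheel '[[[3.56,8.5,-8.6],[11.5,-11.85,0.36],85],[[3.56,8.5,-8.6],[11.5,-11.85,0.36],85],[[3.56,8.5,-8.6],[11.5,-11.85,0.36],85],[[3.56,8.5,-8.6],[11.5,-11.85,0.36],85],[[3.56,8.5,-8.6],[11.5,-11.85,0.36],85],[[3.56,8.5,-8.6],[11.5,-11.85,0.36],85],[[3.56,8.5,-8.6],[11.5,-11.85,0.36],85],[[3.56,8.5,-8.6],[11.5,-11.85,0.36],85]]'; python3 -c "
from h import *
st()
t=gpos(-.142,-.002,.118)
todo(t+[0,0,.08],gR(np.pi/4))"
```

```text
time: 1.77
eef_pos: [0.3395, -0.1866, 0.2435]
eef_rot: [-3.11, -0.719, 1.128]
ft_force: [1.3, -0.4, -0.1]
gripper_width: 0.0849
t 1.77 pos [ 0.3395 -0.1866  0.2435] grill [-0.4679 -0.0043  0.2055] F [ 1.3 -0.4 -0.1] F.gx 0.1 w 0.0849 rotvec err [ 1.6  3.7 -3.7] q [-1.15  0.25  1.71  0.51  1.7  -0.78]
turn [0.317, 0.749, -0.736] shift [5.982, -0.587, 5.505]
```

```bash
python3 -m handwheel '[[[0.3,0.7,-0.7],[5.95,-0.57,5.5],85],[[0.3,0.7,-0.7],[5.95,-0.57,5.5],85],[[0.3,0.7,-0.7],[5.95,-0.57,5.5],85],[[0.3,0.7,-0.7],[5.95,-0.57,5.5],85],[[0.3,0.7,-0.7],[5.95,-0.57,5.5],85],[[0.3,0.7,-0.7],[5.95,-0.57,5.5],85],[[0.3,0.7,-0.7],[5.95,-0.57,5.5],85],[[0.3,0.7,-0.7],[5.95,-0.57,5.5],85]]'; python3 -c "
from h import *
st()
t=gpos(-.142,-.002,.118)
todo(t,gR(np.pi/4))"
```

```text
time: 2.43
eef_pos: [0.4518, 0.1191, 0.2341]
eef_rot: [-3.137, -0.778, 1.206]
ft_force: [0.9, -0.1, 0.1]
gripper_width: 0.0849
t 2.43 pos [0.4518 0.1191 0.2341] grill [-0.1422 -0.0031  0.1961] F [ 0.9 -0.1  0.1] F.gx 0.2 w 0.0849 rotvec err [ 0.1  0.4 -0.4] q [-0.4   0.21  1.83  0.83  1.27 -0.37]
turn [0.016, 0.082, -0.072] shift [-1.367, -0.02, 1.394]
```

```bash
python3 -m handwheel '[[[0,0.08,-0.07],[-1.37,-0.02,1.39],85],[[0,0.08,-0.07],[-1.37,-0.02,1.39],85],[[0,0.08,-0.07],[-1.37,-0.02,1.39],85],[[0,0.08,-0.07],[-1.37,-0.02,1.39],85]]'
python3 - <<'E'
from h import *
st(); todo(gpos(-.042,-.002,.018),gR(np.pi/4))
from rig import capture
for n,(x0,y0,x1,y1) in(("scene",(150,190,290,300)),("top",(170,160,290,250))):
    a=capture(n)["color"][:,:,::-1]; cv2.imwrite(f"pics/{n}1.png",a); b=(255*(a[y0:y1,x0:x1]/255.)**.6).astype('uint8')
    cv2.imwrite(f"pics/{n}1c.png",cv2.resize(b,None,fx=5,fy=5,interpolation=cv2.INTER_CUBIC))
E
```

```text
time: 2.77
eef_pos: [0.4505, 0.1169, 0.1557]
eef_rot: [-3.137, -0.786, 1.21]
ft_force: [-0.2, -0.2, 0.5]
gripper_width: 0.0849
t 2.77 pos [0.4505 0.1169 0.1557] grill [-0.1447 -0.0026  0.1177] F [-0.2 -0.2  0.5] F.gx -0.2 w 0.0849 rotvec err [-0.  -0.  -0.2] q [-0.41  0.35  1.95  0.91  1.11 -0.59]
turn [-0.009, -0.001, -0.043] shift [0.053, -0.013, 3.578]
```

View pics/scene1c.png

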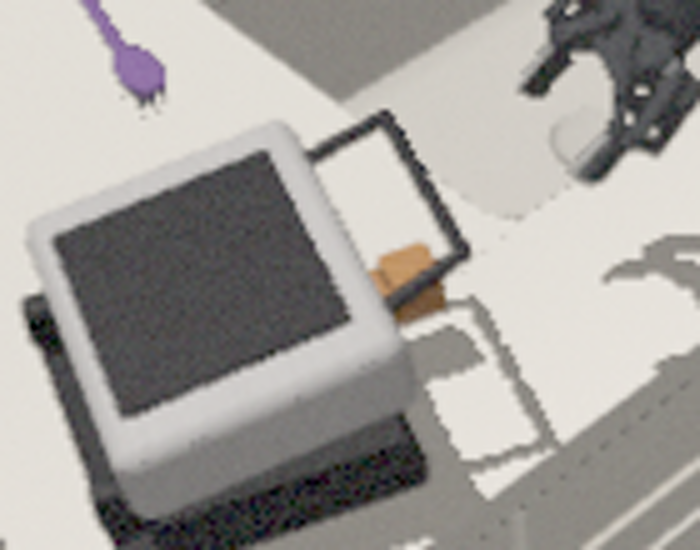

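View pics/top1c.png

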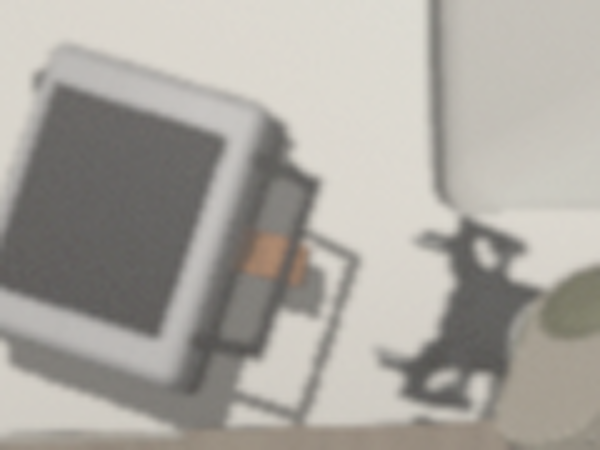

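```bash
python3 -m handwheel '[[[0,0,0],[0.03,0,0.8],85],[[0,0,0],[0.05,0,1.6],85],[[0,0,0],[0.05,0,2.4],85],[[0,0,0],[0.05,0,3.0],85],[[0,0,0],[0.05,0,3.4],85],[[0,0,0],[0.05,0,3.55],85],[[0,0,0],[0.05,0,3.55],85]]'
python3 - <<'E'
from h import *
st(); todo(gpos(-.042,-.002,.018),gR(np.pi/4))
from rig import capture
for n,(x0,y0,x1,y1) in(("scene",(150,190,290,300)),("top",(170,160,290,250))):
    a=capture(n)["color"][:,:,::-1]; cv2.imwrite(f"pics/{n}2.png",a); b=(255*(a[y0:y1,x0:x1]/255.)**.6).astype('uint8')
    cv2.imwrite(f"pics/{n}2c.png",cv2.resize(b,None,fx=5,fy=5,interpolation=cv2.INTER_CUBIC))
E
```

```text
time: 3.45
eef_pos: [0.4871, 0.2124, 0.0577]
eef_rot: [3.138, -0.786, 1.216]
ft_force: [-0.4, 0.4, -0.1]
gripper_width: 0.085
t 3.45 pos [0.4871 0.2124 0.0577] grill [-0.0425 -0.0036  0.0197] F [-0.4  0.4 -0.1] F.gx 0.2 w 0.085 rotvec err [ 0.1 -0.   0. ] q [-0.15  0.6   1.95  1.19  0.84 -0.74]
turn [0.029, -0.008, 0.007] shift [-0.021, -0.041, 0.039]
```

View pics/scene2c.png

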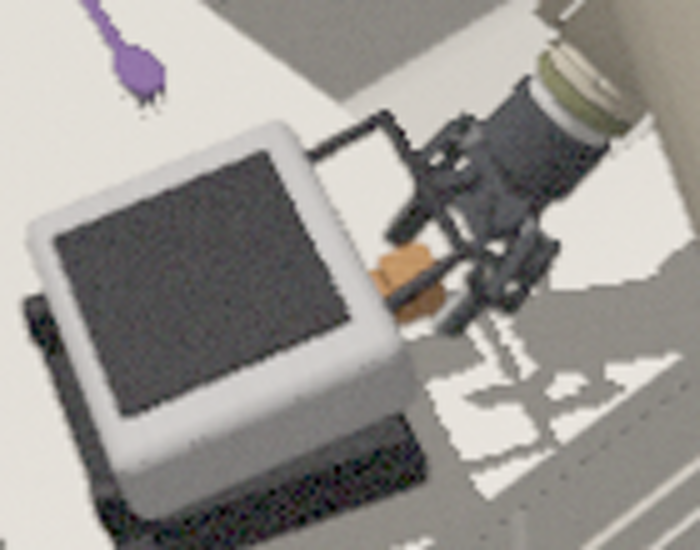

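View pics/top2c.png

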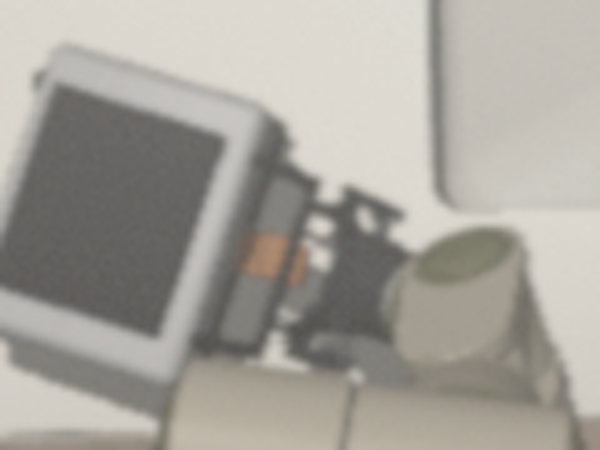

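```bash
python3 -m handwheel '[[[0,0,0],[0,0,0],60],[[0,0,0],[0,0,0],45],[[0,0,0],[0,0,0],38],[[0,0,0],[0,0,0],30],[[0,0,0],[0,0,0],25],[[0,0,0],[0,0,0],25],[[0,0,0],[0,0,0],25],[[0,0,0],[0,0,0],25]]'
python3 - <<'E'
from h import *
st()
from rig import capture
for n,(x0,y0,x1,y1) in(("scene",(150,190,290,300)),):
    a=capture(n)["color"][:,:,::-1]; cv2.imwrite(f"pics/{n}3.png",a); b=(255*(a[y0:y1,x0:x1]/255.)**.6).astype('uint8')
    cv2.imwrite(f"pics/{n}3c.png",cv2.resize(b,None,fx=5,fy=5,interpolation=cv2.INTER_CUBIC))
E
```

```text
time: 4.22
eef_pos: [0.4865, 0.2118, 0.0572]
eef_rot: [3.14, -0.785, 1.213]
ft_force: [-1.7, -5.3, 6.3]
gripper_width: 0.0353
t 4.22 pos [0.4865 0.2118 0.0572] grill [-0.0433 -0.0033  0.0192] F [-1.7 -5.3  6.3] F.gx -5.6 w 0.0353 rotvec err [ 0.1 -0.  -0.1] q [-0.15  0.6   1.95  1.19  0.84 -0.74]
```

View pics/scene3c.png

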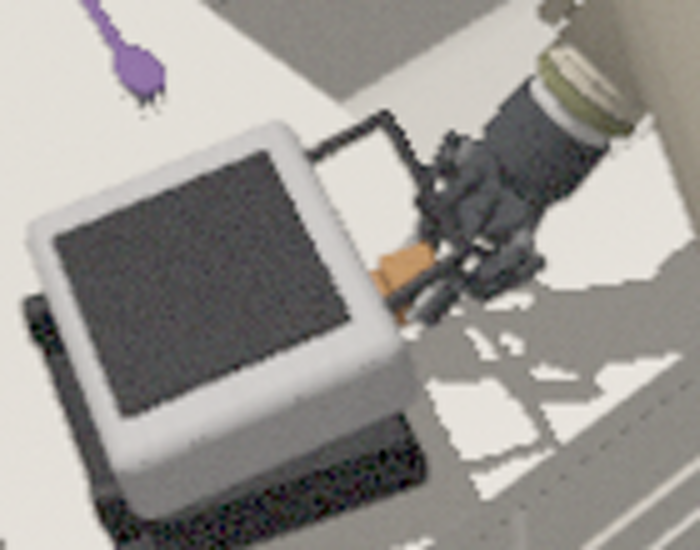

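```bash
python3 -m handwheel '[[[0,0,0],[-0.06,0,-0.06],25],[[0,0,0],[-0.12,0,-0.12],25],[[0,0,0],[-0.18,0,-0.18],25]]';python3 -m handwheel '[[[0,0,0],[-0.06,0,-0.06],25],[[0,0,0],[-0.12,0,-0.12],25],[[0,0,0],[-0.18,0,-0.18],25]]'
python3 - <<'E'
from h import *
st()
from rig import capture
for n,(x0,y0,x1,y1) in(("scene",(150,190,290,300)),):
    a=capture(n)["color"][:,:,::-1]; cv2.imwrite(f"pics/{n}4.png",a); b=(255*(a[y0:y1,x0:x1]/255.)**.6).astype('uint8')
    cv2.imwrite(f"pics/{n}4c.png",cv2.resize(b,None,fx=5,fy=5,interpolation=cv2.INTER_CUBIC))
E
```

```text
time: 4.52
eef_pos: [0.4829, 0.2035, 0.0573]
eef_rot: [-3.141, -0.788, 1.214]
ft_force: [7.1, 16.5, -3.0]
gripper_width: 0.0352
time: 4.77
eef_pos: [0.4791, 0.1935, 0.0571]
eef_rot: [-3.141, -0.786, 1.214]
ft_force: [1.1, 3.1, 0.5]
gripper_width: 0.0354
t 4.77 pos [0.4791 0.1935 0.0571] grill [-0.063  -0.0027  0.0191] F [1.1 3.1 0.5] F.gx 3.3 w 0.0354 rotvec err [ 0.  -0.1 -0.1] q [-0.2   0.59  1.97  1.18  0.86 -0.78]
```

View pics/scene4c.png

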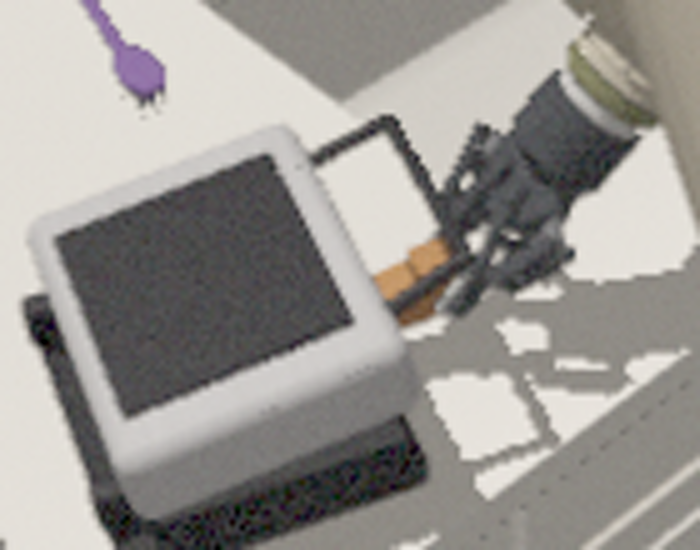

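```bash
python3 -m handwheel '[[[0,0,0],[-0.02,0,-0.02],25],[[0,0,0],[-0.02,0,-0.02],25],[[0,0,0],[-0.02,0,-0.02],25],[[0,0,0],[-0.02,0,-0.02],25],[[0,0,0],[-0.02,0,-0.02],25],[[0,0,0],[-0.02,0,-0.02],25],[[0,0,0],[-0.02,0,-0.02],25],[[0,0,0],[-0.02,0,-0.02],25]]'; python3 -m handwheel '[[[0,0,0],[0,0,0],25],[[0,0,0],[0,0,0],25],[[0,0,0],[0,0,0],25],[[0,0,0],[0,0,0],25],[[0,0,0],[0,0,0],25],[[0,0,0],[0,0,0],25],[[0,0,0],[0,0,0],25],[[0,0,0],[0,0,0],25]]'
python3 - <<'E'
from h import *
st()
from rig import capture
for n,(x0,y0,x1,y1) in(("scene",(150,190,290,300)),("top",(170,160,290,250))):
    a=capture(n)["color"][:,:,::-1]; cv2.imwrite(f"pics/{n}5.png",a); b=(255*(a[y0:y1,x0:x1]/255.)**.6).astype('uint8')
    cv2.imwrite(f"pics/{n}5c.png",cv2.resize(b,None,fx=5,fy=5,interpolation=cv2.INTER_CUBIC))
E
```

```text
time: 5.48
eef_pos: [0.4786, 0.1921, 0.0569]
eef_rot: [3.141, -0.785, 1.214]
ft_force: [-1.7, 1.1, 5.9]
gripper_width: 0.0356
time: 6.15
eef_pos: [0.4787, 0.1921, 0.057]
eef_rot: [3.141, -0.785, 1.214]
ft_force: [-1.0, 0.6, 4.9]
gripper_width: 0.0351
t 6.15 pos [0.4787 0.1921 0.057 ] grill [-0.0644 -0.0028  0.019 ] F [-1.   0.6  4.9] F.gx 0.2 w 0.0351 rotvec err [ 0.1  0.  -0.1] q [-0.2   0.59  1.97  1.17  0.86 -0.78]
```

View pics/scene5c.png

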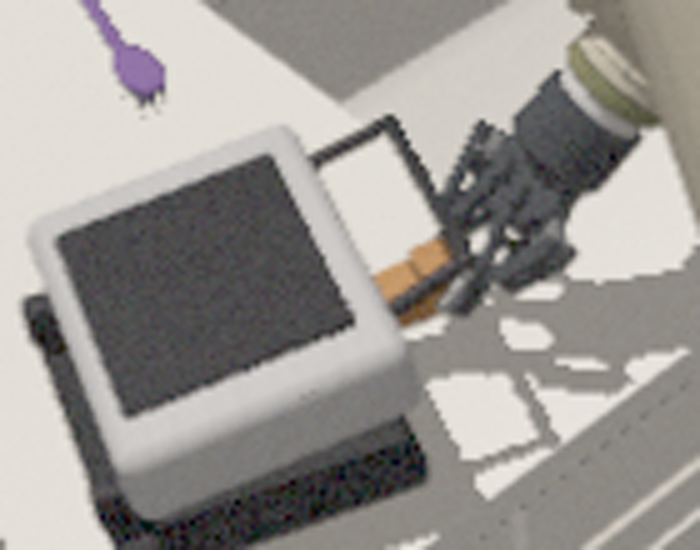

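View pics/top5c.png

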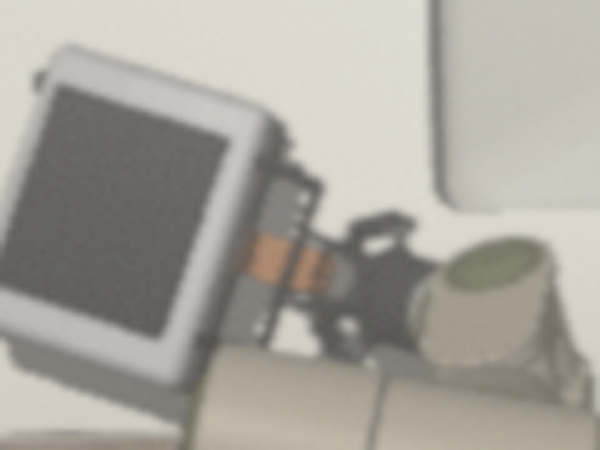

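```bash
for i in 1 2 3; do python3 -m handwheel '[[[0,0,0],[-0.05,0,-0.05],25],[[0,0,0],[-0.1,0,-0.1],25]]' | grep -v -e rot -e width; done
```

```text
time: 6.42
eef_pos: [0.4769, 0.1872, 0.057]
ft_force: [2.8, 9.2, 1.3]
time: 6.58
eef_pos: [0.475, 0.1823, 0.0571]
ft_force: [5.4, 14.5, -0.6]
time: 6.75
eef_pos: [0.4729, 0.1766, 0.0569]
ft_force: [2.5, 6.7, 1.3]
```

```bash
python3 -c "
from h import *
st()"
```

```text
t 6.75 pos [0.4729 0.1766 0.0569] grill [-0.081  -0.0028  0.0189] F [2.5 6.7 1.3] F.gx 7.2 w 0.0353 rotvec err [ 0.1 -0.  -0. ] q [-0.24  0.59  1.99  1.16  0.87 -0.81]
```

```bash
python3 -m handwheel '[[[0,0,0],[-0.04,0,-0.04],25],[[0,0,0],[-0.075,0,-0.075],25],[[0,0,0],[-0.075,0,-0.075],25],[[0,0,0],[-0.075,0,-0.075],25],[[0,0,0],[-0.075,0,-0.075],25],[[0,0,0],[-0.075,0,-0.075],25],[[0,0,0],[-0.075,0,-0.075],25],[[0,0,0],[-0.075,0,-0.075],25]]'; python3 -m handwheel '[[[0,0,0],[0,0,0],25],[[0,0,0],[0,0,0],25],[[0,0,0],[0,0,0],25],[[0,0,0],[0,0,0],25],[[0,0,0],[0,0,0],25],[[0,0,0],[0,0,0],25],[[0,0,0],[0,0,0],25],[[0,0,0],[0,0,0],25]]'
python3 - <<'E'
from h import *
st()
from rig import capture
for n,(x0,y0,x1,y1) in(("scene",(150,190,290,300)),):
    a=capture(n)["color"][:,:,::-1]; cv2.imwrite(f"pics/{n}6.png",a); b=(255*(a[y0:y1,x0:x1]/255.)**.6).astype('uint8')
    cv2.imwrite(f"pics/{n}6c.png",cv2.resize(b,None,fx=5,fy=5,interpolation=cv2.INTER_CUBIC))
E
```

```text
time: 7.42
eef_pos: [0.4714, 0.1722, 0.0568]
eef_rot: [3.141, -0.785, 1.214]
ft_force: [-0.3, 2.3, 4.7]
gripper_width: 0.0352
time: 8.08
eef_pos: [0.4714, 0.1722, 0.0568]
eef_rot: [3.141, -0.785, 1.213]
ft_force: [0.7, 4.1, 3.3]
gripper_width: 0.0354
t 8.08 pos [0.4714 0.1722 0.0568] grill [-0.0857 -0.0029  0.0188] F [0.7 4.1 3.3] F.gx 4.1 w 0.0354 rotvec err [ 0.1  0.  -0.1] q [-0.25  0.59  2.    1.15  0.88 -0.82]
```

View pics/scene6c.png

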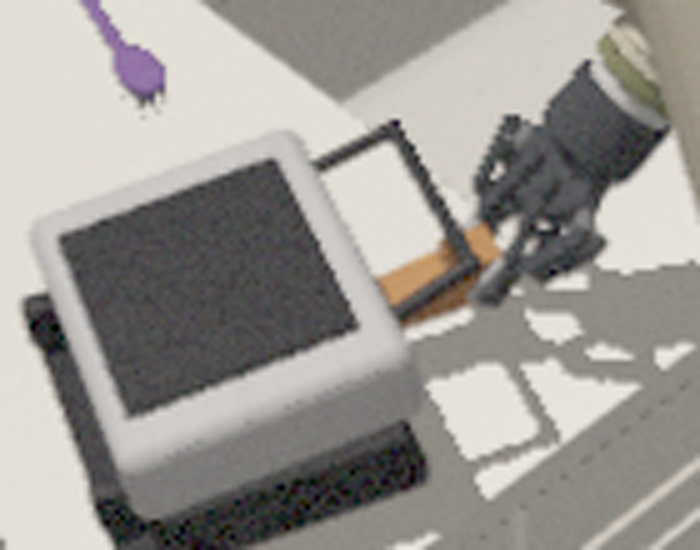

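```bash
for i in 1 2 3; do python3 -m handwheel '[[[0,0,0],[-0.07,0,-0.07],25],[[0,0,0],[-0.14,0,-0.14],25],[[0,0,0],[-0.21,0,-0.21],25]]' | grep -v -e rot -e width; done;  python3 -m handwheel '[[[0,0,0],[-0.1,0,-0.1],25],[[0,0,0],[-0.2,0,-0.2],25],[[0,0,0],[-0.25,0,-0.25],25],[[0,0,0],[-0.25,0,-0.25],25],[[0,0,0],[-0.25,0,-0.25],25],[[0,0,0],[-0.25,0,-0.25],25],[[0,0,0],[-0.25,0,-0.25],25],[[0,0,0],[-0.25,0,-0.25],25]]'; python3 -m handwheel '[[[0,0,0],[0,0,0],25],[[0,0,0],[0,0,0],25],[[0,0,0],[0,0,0],25],[[0,0,0],[0,0,0],25],[[0,0,0],[0,0,0],25],[[0,0,0],[0,0,0],25],[[0,0,0],[0,0,0],25],[[0,0,0],[0,0,0],25]]'
python3 - <<'E'
from h import *
st()
from rig import capture
for n,(x0,y0,x1,y1) in(("scene",(150,190,290,300)),("top",(170,160,290,250))):
    a=capture(n)["color"][:,:,::-1]; cv2.imwrite(f"pics/{n}7.png",a); b=(255*(a[y0:y1,x0:x1]/255.)**.6).astype('uint8')
    cv2.imwrite(f"pics/{n}7c.png",cv2.resize(b,None,fx=5,fy=5,interpolation=cv2.INTER_CUBIC))
E
```

```text
time: 8.38
eef_pos: [0.4671, 0.1617, 0.0569]
ft_force: [4.3, 14.0, -1.3]
time: 8.63
eef_pos: [0.4629, 0.1501, 0.0567]
ft_force: [2.9, 8.7, 1.3]
time: 8.88
eef_pos: [0.4587, 0.1384, 0.0566]
ft_force: [-0.3, 2.1, 2.2]
time: 9.55
eef_pos: [0.4539, 0.1256, 0.0567]
eef_rot: [3.141, -0.785, 1.214]
ft_force: [-0.8, -0.1, -0.9]
gripper_width: 0.0352
time: 10.22
eef_pos: [0.4539, 0.1255, 0.0568]
eef_rot: [3.141, -0.785, 1.214]
ft_force: [-1.0, 0.1, -1.1]
gripper_width: 0.0353
t 10.22 pos [0.4539 0.1255 0.0568] grill [-0.1355 -0.0028  0.0188] F [-1.   0.1 -1.1] F.gx -0.3 w 0.0353 rotvec err [ 0.1  0.  -0.1] q [-0.38  0.58  2.04  1.09  0.92 -0.89]
```

View pics/scene7c.png

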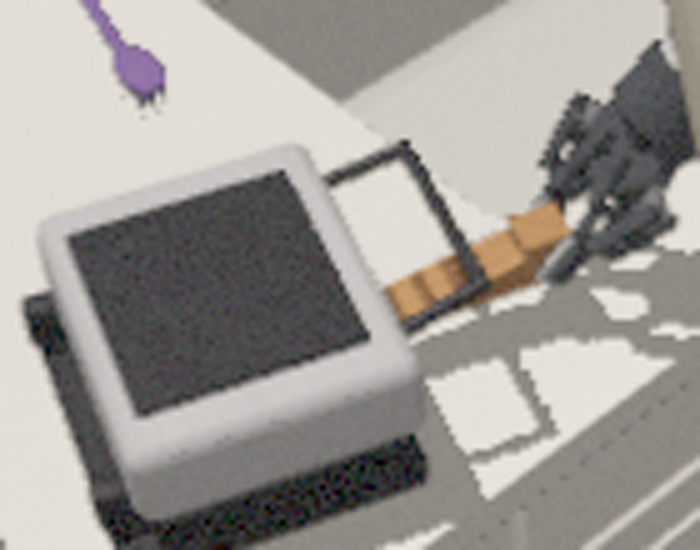

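View pics/top7c.png

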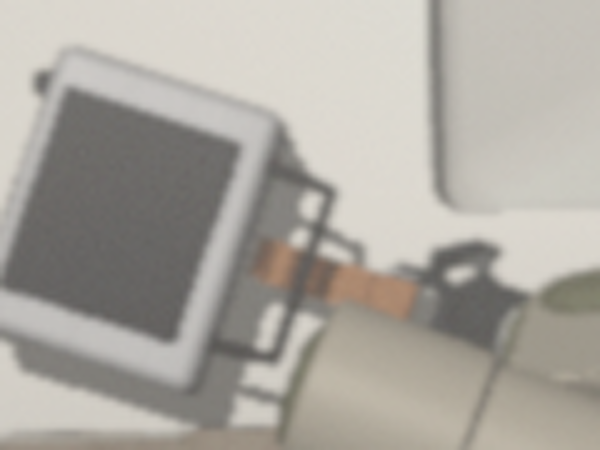

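Run:
```python
from h import *
for c,box in(("top",(305,195,365,255)),("scene",(300,185,360,225))):
    im=cv2.imread(f"pics/{c}0.png"); hsv=cv2.cvtColor(im,cv2.COLOR_BGR2HSV)
    m=((hsv[:,:,0]>3)&(hsv[:,:,0]<22)&(hsv[:,:,1]>90)&(hsv[:,:,2]>60)).astype('uint8'); M=np.zeros_like(m); x0,y0,x1,y1=box; M[y0:y1,x0:x1]=m[y0:y1,x0:x1]
    cs=max(cv2.findContours(M,cv2.RETR_EXTERNAL,cv2.CHAIN_APPROX_NONE)[0],key=cv2.contourArea)[:,0]
    print(c,cs.min(0),cs.max(0))
    W=np.array([back(c,p,.012)[:2] for p in cs]); r=least_squares(lambda p:np.hypot(*(W-p[:2]).T)-p[2],[.43,-.22,.09],loss="soft_l1",f_scale=.002); print(r.x)
    r=least_squares(lambda p:np.hypot(*(W-p[:2]).T)-.09,[.43,-.22],loss="soft_l1",f_scale=.002); print(r.x)
    cv2.imwrite(f"pics/m_{c}.png",cv2.resize(np.hstack([M[180:260,290:370]*255,cv2.cvtColor(im,cv2.COLOR_BGR2GRAY)[180:260,290:370]]),None,fx=4,fy=4))
print(back("top",(381.5,226),.03),back("scene",(366.5,179),.026))
todo(gpos(-.2055,-.0028,.0288),gR(np.pi/4))
# wedge block outer end in top7: crop (420,305)/5
for uv in [((423,290)),((413,318))]:
    w=back("top",(uv[0]/5+169.5,uv[1]/5+159.5),.078);d=w[:2]-GP[:2];print(w,d@gx[:2],d@gy[:2])
for uv in [(545,203),(570,230)]:
    w=back("scene",(uv[0]/5+149.5,uv[1]/5+189.5),.078);d=w[:2]-GP[:2];print(w,d@gx[:2],d@gy[:2])
```

```text
top [313 202] [353 243]
[ 0.43863087 -0.2215104   0.08411382]
[ 0.43883182 -0.2228843 ]
scene [307 190] [324 217]
[ 0.44280294 -0.21415716  0.07932122]
[ 0.43122873 -0.22036046]
[ 0.4166018  -0.42000153  0.03      ] [ 0.42287719 -0.42055446  0.026     ]
turn [0.019, 0.006, -0.013] shift [-1.06, 0.004, -1.414]
[0.46300456 0.10464333 0.078     ] -0.1518980584408075 -0.018579930926293113
[0.4406071  0.11322236 0.078     ] -0.1516582040613267 0.0054031547443287925
[0.47003603 0.1161972  0.078     ] -0.13861849263344864 -0.021146378562716627
[0.43897291 0.12211214 0.078     ] -0.1438944412697328 0.010031634643234637
```

View pics/m_top.png

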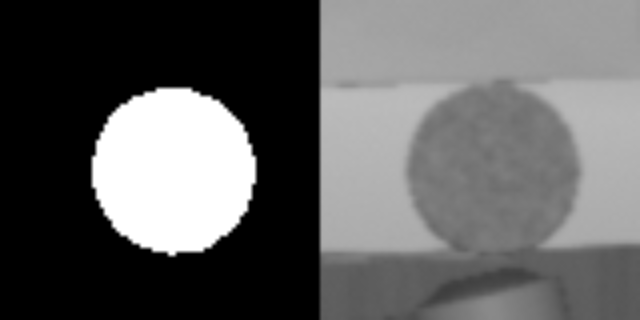

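```bash
python3 -m handwheel '[[[0,0,0],[-0.4,0,-0.45],25],[[0,0,0],[-0.8,0,-1.0],25],[[0,0,0],[-1.06,0,-1.41],25],[[0,0,0],[-1.06,0,-1.41],25]]'; python3 -c "
from h import *
st()
m=np.array([.438,-.222,0]); t=m-.056*gx; t[2]=.0308+.003
print(t)
todo(t+[0,0,.10],gR(np.pi/4))"
```

```text
time: 10.65
eef_pos: [0.4297, 0.0575, 0.067]
eef_rot: [3.139, -0.784, 1.212]
ft_force: [0.4, 0.1, -1.7]
gripper_width: 0.035
t 10.65 pos [0.4297 0.0575 0.067 ] grill [-0.2077 -0.0038  0.029 ] F [ 0.4  0.1 -1.7] F.gx 0.2 w 0.035 rotvec err [ 0.3  0.1 -0.1] q [-0.58  0.54  2.07  0.96  1.01 -0.95]
[ 0.41849313 -0.27449269  0.0338    ]
turn [0.056, 0.015, -0.026] shift [-4.392, 2.672, -6.732]
```

```bash
python3 -m handwheel '[[[0,0,0],[-0.2,0.2,-0.5],25],[[0,0,0],[-0.5,0.5,-1.0],25],[[0.05,0,0],[-1.0,0.8,-1.7],25],[[0.05,0,0],[-1.6,1.1,-2.5],25],[[0.05,0,0],[-2.2,1.4,-3.3],25],[[0.05,0,0],[-2.8,1.7,-4.2],25],[[0.05,0,0],[-3.4,2.1,-5.2],25],[[0.05,0,0],[-3.8,2.4,-6.0],25]]'; python3 -c "
from h import *
st()
m=np.array([.438,-.222,0]); t=m-.056*gx; t[2]=.0338
todo(t+[0,0,.04],gR(np.pi/4))"
```

```text
time: 11.32
eef_pos: [0.422, -0.2279, 0.1273]
eef_rot: [-3.136, -0.785, 1.212]
ft_force: [1.9, -0.4, -1.5]
gripper_width: 0.0353
t 11.32 pos [ 0.422  -0.2279  0.1273] grill [-0.4779 -0.096   0.0893] F [ 1.9 -0.4 -1.5] F.gx 0.3 w 0.0353 rotvec err [-0.2 -0.  -0.1] q [-1.04  0.57  1.61  0.58  1.53 -0.88]
turn [-0.037, -0.001, -0.024] shift [-1.74, 0.327, 0.151]
```

```bash
python3 -m handwheel '[[[0,0,0],[-0.5,0.2,-0.1],25],[[0,0,0],[-1.0,0.3,0],25],[[0,0,0],[-1.5,0.33,0.1],25],[[0,0,0],[-1.74,0.33,0.15],25],[[0,0,0],[-1.74,0.33,0.15],25],[[0,0,0],[-1.74,0.33,0.15],25]]'
python3 - <<'E'
from h import *
st()
m=np.array([.438,-.222,0]); t=m-.056*gx; t[2]=.0338
todo(t,gR(np.pi/4))
from rig import capture
for n,(x0,y0,x1,y1) in(("scene",(270,130,410,235)),("top",(290,170,420,270))):
    a=capture(n)["color"][:,:,::-1]; cv2.imwrite(f"pics/{n}8.png",a); b=(255*(a[y0:y1,x0:x1]/255.)**.6).astype('uint8')
    cv2.imwrite(f"pics/{n}8c.png",cv2.resize(b,None,fx=5,fy=5,interpolation=cv2.INTER_CUBIC))
E
```

```text
time: 11.82
eef_pos: [0.4192, -0.2724, 0.0738]
eef_rot: [-3.137, -0.786, 1.213]
ft_force: [-0.1, 1.2, -0.5]
gripper_width: 0.035
t 11.82 pos [ 0.4192 -0.2724  0.0738] grill [-0.5206 -0.1089  0.0358] F [-0.1  1.2 -0.5] F.gx 1.1 w 0.035 rotvec err [-0.2 -0.  -0.1] q [-1.08  0.69  1.56  0.56  1.49 -0.95]
turn [-0.038, -0.008, -0.017] shift [-0.746, 0.005, 0.667]
```

View pics/scene8c.png

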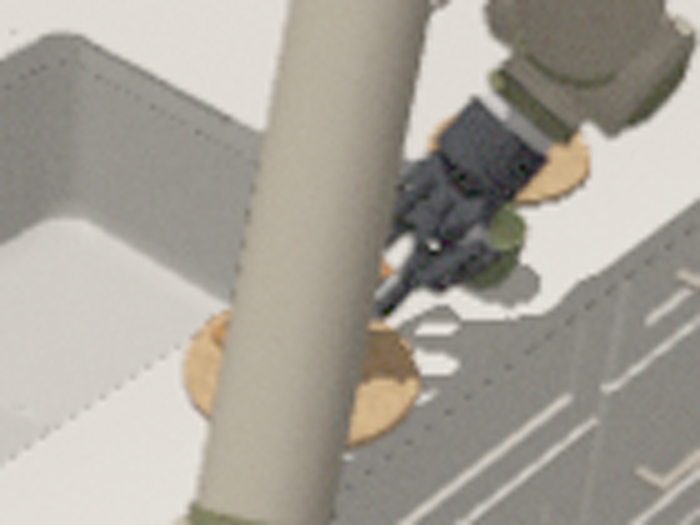

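View pics/top8c.png

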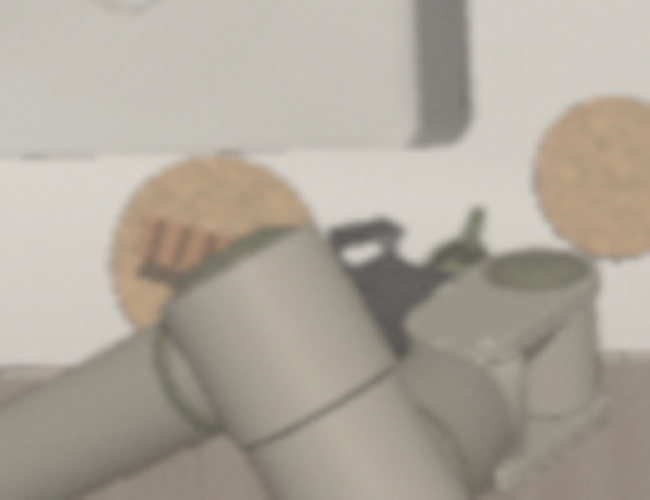

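Run:
```python
from h import *
for uv in [(165,218),(140,270),(152,244)]:
    print(back("top",(uv[0]/5+289.5,uv[1]/5+169.5),.059))
print(np.array([.4192,-.2724,0])+.056*gx,np.array([.4192,-.2724,0])+.125*gx)
```

```text
[ 0.47473    -0.17430273  0.059     ]
[ 0.43279266 -0.15246677  0.059     ]
[ 0.45375368 -0.16296662  0.059     ]
[ 0.43870687 -0.21990731  0.        ] [ 0.46274212 -0.15522883  0.        ]
```

```bash
python3 -m handwheel '[[[0,0,0],[-0.3,0,0.25],25],[[0,0,0],[-0.55,0,0.5],25],[[0,0,0],[-0.7,0,0.62],25],[[0,0,0],[-0.75,0,0.67],25],[[0,0,0],[-0.75,0,0.67],25],[[0,0,0],[-0.75,0,0.67],25]]'; python3 -c "
from h import *
st()"
```

```text
time: 12.42
eef_pos: [0.4184, -0.2752, 0.0341]
eef_rot: [-3.139, -0.785, 1.214]
ft_force: [0.6, -0.6, -0.9]
gripper_width: 0.0349
t 12.42 pos [ 0.4184 -0.2752  0.0341] grill [-0.5235 -0.1091 -0.0039] F [ 0.6 -0.6 -0.9] F.gx -0.3 w 0.0349 rotvec err [-0.1  0.  -0. ] q [-1.09  0.76  1.58  0.56  1.42 -1.  ]
```

```bash
python3 -m handwheel '[[[0,0,0],[-0.015,0,0.015],25],[[0,0,0],[-0.03,0,0.03],25],[[0,0,0],[-0.03,0,0.03],25]]'; python3 -c "
from h import *
st()"
```

```text
time: 12.67
eef_pos: [0.4182, -0.2752, 0.032]
eef_rot: [-3.138, -0.785, 1.214]
ft_force: [0.2, -0.5, -1.0]
gripper_width: 0.0351
t 12.67 pos [ 0.4182 -0.2752  0.032 ] grill [-0.5236 -0.1089 -0.006 ] F [ 0.2 -0.5 -1. ] F.gx -0.4 w 0.0351 rotvec err [-0.1  0.  -0. ] q [-1.09  0.76  1.58  0.56  1.42 -1.  ]
```

```bash
python3 -m handwheel '[[[0,0,0],[-0.012,0,0.012],25],[[0,0,0],[-0.018,0,0.018],25],[[0,0,0],[-0.018,0,0.018],25]]'
```

```text
time: 12.92
eef_pos: [0.4182, -0.2752, 0.0314]
eef_rot: [-3.139, -0.786, 1.214]
ft_force: [-1.3, -0.8, 5.7]
gripper_width: 0.0352
```

Contact (5.7 N up). Release slowly.

```bash
python3 -m handwheel '[[[0,0,0],[0,0,0],38],[[0,0,0],[0,0,0],42],[[0,0,0],[0,0,0],46],[[0,0,0],[0,0,0],52],[[0,0,0],[0,0,0],60],[[0,0,0],[0,0,0],60],[[0,0,0],[0,0,0],60],[[0,0,0],[0,0,0],60]]'; python3 -m handwheel '[[[0,0,0],[0,0,-0.1],60],[[0,0,0],[0,0,-0.3],60],[[0,0,0],[0,0,-0.7],60],[[0,0,0],[0,0,-1.3],60],[[0,0,0],[0,0,-2.0],60],[[0,0,0],[0,0,-2.6],60],[[0,0,0],[0,0,-2.6],60]]'; python3 -c "
from h import *
st()
from rig import capture
for n,(x0,y0,x1,y1) in(('scene',(270,130,410,235)),('top',(290,170,420,270))):
    a=capture(n)['color'][:,:,::-1]; cv2.imwrite(f'pics/{n}9.png',a); b=(255*(a[y0:y1,x0:x1]/255.)**.6).astype('uint8')
    cv2.imwrite(f'pics/{n}9c.png',cv2.resize(b,None,fx=5,fy=5,interpolation=cv2.INTER_CUBIC))
"
```

```text
time: 13.58
eef_pos: [0.4182, -0.2752, 0.0307]
eef_rot: [-3.138, -0.785, 1.214]
ft_force: [0.8, -0.4, 0.4]
gripper_width: 0.0603
time: 14.17
eef_pos: [0.3923, -0.3482, 0.1072]
eef_rot: [3.138, -0.779, 1.216]
ft_force: [-0.4, 0.2, 0.9]
gripper_width: 0.0602
t 14.17 pos [ 0.3923 -0.3482  0.1072] grill [-0.601  -0.1101  0.0692] F [-0.4  0.2  0.9] F.gx 0.0 w 0.0602 rotvec err [0.1 0.4 0. ] q [-1.18  0.69  1.41  0.5   1.66 -0.94]
```

View pics/scene9c.png

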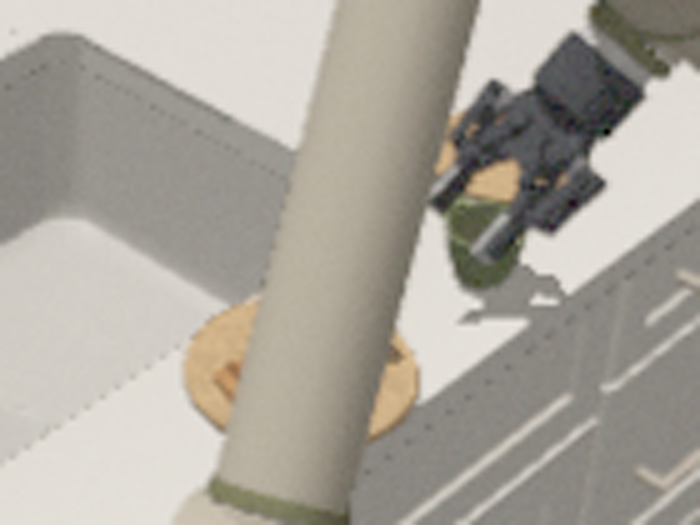

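View pics/top9c.png

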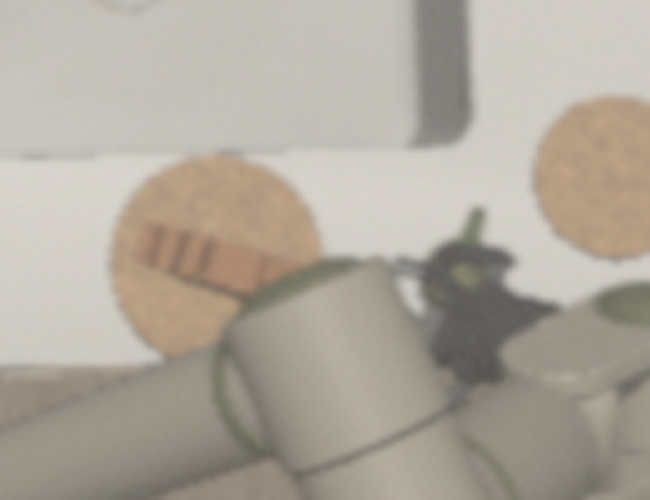

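```bash
python3 -m handwheel '[[[0,0,0],[0.5,0,-0.5],60],[[0,0,0],[1.0,0,-1.0],60],[[0,0,0],[1.6,0,-1.6],60],[[0,0,0],[2.2,0,-2.2],60],[[0,0,0],[2.8,-0.5,-3.2],60],[[0,0,0],[2.8,0,-4.2],60],[[0,0,0],[2.8,0,-5.0],60],[[0,0,0],[2.8,0,-5.0],60]]'; python3 -c "
from h import *
st()
from rig import capture
for n,(x0,y0,x1,y1) in(('scene',(130,130,410,340)),('top',(125,155,405,260))):
    a=capture(n)['color'][:,:,::-1]; cv2.imwrite(f'pics/{n}10.png',a); b=(255*(a[y0:y1,x0:x1]/255.)**.6).astype('uint8')
    cv2.imwrite(f'pics/{n}10c.png',cv2.resize(b,None,fx=2.8,fy=2.8,interpolation=cv2.INTER_CUBIC))
"
```

```text
time: 14.93
eef_pos: [0.3714, -0.4057, 0.3283]
eef_rot: [3.138, -0.779, 1.217]
ft_force: [-0.2, -0.6, -0.1]
gripper_width: 0.0601
t 14.93 pos [ 0.3714 -0.4057  0.3283] grill [-0.6622 -0.1105  0.2903] F [-0.2 -0.6 -0.1] F.gx -0.6 w 0.0601 rotvec err [0.1 0.4 0.1] q [-1.25  0.55  0.99  0.57  2.18 -0.7 ]
```

View pics/scene10c.png

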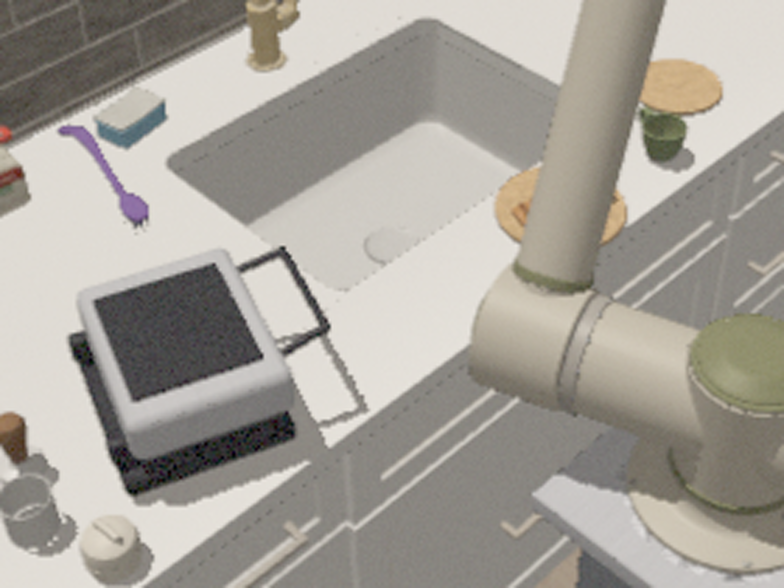

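View pics/top10c.png

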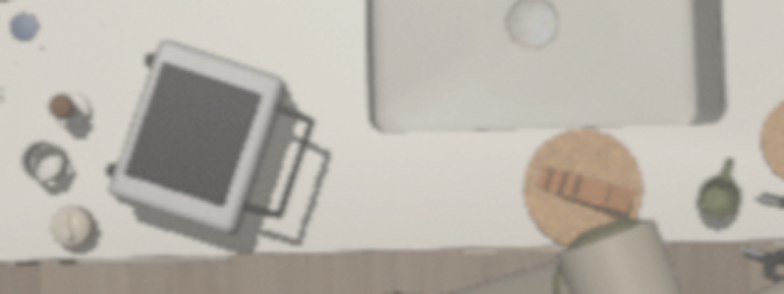

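```bash
python3 -c "
from rig import job_done
print(job_done())"
```

```text
the job is handed in; nothing more can be done
None
```

I pulled the wedge out in three tugs, and the lid came down shut. The wedge is lying ribs up on the 180 mm trivet, released, and I handed the job in at about 15 s. No verdict came back.

- **Tugs:** The pull peaked at about 17, 15 and 15 N where each rib passed under the foot. I stopped with the foot at about +23 mm and then +44 mm along the wedge, and paused for more than a second in each gap. These positions come from arm travel added to the nominal +2 mm start, since the foot is hidden under the lid.
- **Lid:** In the last pictures it looks shut. I did not measure the hinge angle.
- **Wedge:** In the last top picture its middle is roughly 10–15 mm from the trivet's centre, against the 45 mm allowed, and all of it is on the cork. I judged that it lies flat by eye; part of it was hidden by the arm in the side view.
- **Bystanders:** The cup, timer, mug and tamper look to be where they started, though I did not re-measure them.
- **Disagreements:** The two cameras disagreed by up to 8 mm on the trivet's centre, so I used a value close to the top camera's. For the grill's position, a few corner points were 3–4 pixels off in the fit.

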